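# Unstack the washed centrifuge rotors and refit the tube rotor

### The job

The washed rotors are stacked on the blue drying mat in front of the small centrifuge. Take the stack apart: set the yellow square strip rotor on the yellow-ringed storage stand and the blue rotor on the blue-ringed one, then fit the black tube rotor on the centrifuge's drive, turned so that its notch (under the red mark) takes the red drive pin and it sits fully home, and close it with its red-capped rotor lid from the mat, down flat on the rotor. Set each part down rather than drop it, and leave the two bottles beside the mat where they stand.

Things in the scene. Friction and masses are not known exactly. Their poses are not given: they have to be found in the camera images.
- strip_rotor_c (a point): Top of the stack: yellow rotor, 58 mm square plate with rows of small holes, 44 mm high, 90 g. Point on its axis, 22 mm above its underside. Above the underside: round boss 48 mm wide to 11 mm, plate top at 18 mm, round ribbed hub 30 mm wide to 44 mm (hold it there from above, any yaw). Bore in the underside 19 mm wide, 12 mm deep.
- small_rotor_c (a point): Middle of the stack: blue round rotor, 72 mm wide, 16 small holes, 52 mm high, 110 g. Point on its axis, 26 mm above its underside. Above the underside: disc top at 18 mm, ribbed hub 30 mm wide to 44 mm (hold it there, any yaw; the yellow rotor rests on this shoulder), then a steel tip 14 mm wide, 8 mm high. Bore in the underside 19 mm wide, 12 mm deep.
- tube_rotor_c (a point): Bottom of the stack, on the 4 mm mat: black rotor, 90 mm wide, 12 big holes, 220 g. Point on its axis, 27 mm above its underside; x points to the red rim mark. Above the underside: disc top at 20 mm, hub 30 mm wide to 46 mm (hold it there, any yaw; blue rotor rests on it), steel tip to 54 mm. Underside: bore 19 mm wide, 14 mm deep, and below the red mark a notch 13 mm wide, as deep.
- rotor_lid_c (a point): Rotor lid, flat on the mat left or right of the stack: metal flange 80 mm wide, 4 mm thick, with ribbed red cap 44 mm wide (hold it from above, any yaw), 39 mm high in all, 50 g. Point on its axis, 19.5 mm above its underside. Hollow below, 38 mm wide, 35 mm deep: goes over the black rotor's hub, flange down on the disc (point then 39.5 mm above the rotor's underside).
- drive_seat (a point): Small white round centrifuge, lid open behind: point on the axis on the dark drive plate, where the rotor's underside rests, 48 mm above the bench; bowl rim 18 mm higher, 112 mm wide. x points to the red pin: 22 mm from the axis, 7 mm thick, 9 mm high. Spindle 16 mm thick, tapering to 8 mm, 12 mm high. The drive stands turned differently each time, and turns only stiffly (0.1 N m).
- blue_seat (a point): Storage stand of the blue rotor, fixed: white foot 76 mm wide with blue rings and blue spigot. Point on its axis on the seat, 26 mm above the bench, where the rotor's underside rests; the spigot is 16 mm thick, tapers to 8 mm, 11 mm high. The two stands and the centrifuge stand in a row behind the mat in any order, about 155 mm apart.
- yellow_seat (a point): Storage stand of the yellow strip rotor: the same, with yellow rings and yellow spigot. Point on its axis on the seat, 26 mm above the bench.
- blue_cap_bottle_c (a point): Pale bottle with dark blue screw cap, 60 mm wide, 93 mm high, loose, left of the mat; not part of the job. Point half-way up.
- white_bottle_c (a point): Small white reagent bottle, 31 mm wide, 66 mm high, loose, right of the mat; not part of the job. Point half-way up.

How it is judged:
By the outcome, as a careful person would: the job done as asked, in the order asked, and still so for the second after the job is handed in, with the robot touching nothing.
It also fails if it takes over 96 s, if anything falls off the work surface, if the arm or the gripper's body presses on something with over 40 N, if the wrist force passes 120 N, or if a joint passes its speed limit or range.

### The arm

A 6-joint arm with a two-finger parallel gripper is mounted at the origin on a cart in front of the work surface, level with it; the furniture and walls round the work are solid. World frame = base frame: x ahead of the robot, y to its left, z up, the work surface at z = 0. Lengths are in m, angles in rad, forces in N, time in s.
With the tool pointing down it reaches from about 0.375 to 0.9 m from the base axis. Payload 3.1 kg.
Tool frame: the origin (TCP) lies where the fingers leave the gripper's body, on its centre line; the fingertips stand 70 mm ahead of it and the grasp point (between the pads) lies 51 mm ahead of it; z points along the fingers, y is the line along which they close (so a half turn about z gives the same grasp; the last joint's range is limited). The gripper opens to 87 mm and grips with 3 to 60 N. Pads are 19 mm wide; open, the fingers measure 117 mm over their backs; the gripper's body (75 mm by 190 mm) begins 51 mm behind the grasp point.
Start: joints at [-1.343, 0.527, 1.433, -0, 1.181, -0.178], TCP at [0.247, -0.574, 0.292] pointing down, gripper open.
Joint ranges: [-3.08, 3.08], [-0.75, 2.2], [0.22, 2.44], [-1.43, 4.57], [0, 2.65], [-2.85, 2.85]. Speed limits (rad/s): [2.79, 2.79, 3.14, 3.14, 3.14, 3.14].

### API

Orientations are given as a unit quaternion [x, y, z, w].
In Python, from rig import robot gives the robot as it stands.
- The arm moves only by the tool send_rows, never from a script. Its argument "deltas" is text: rows parted by semicolons, each of 7 numbers parted by spaces: the shift along the tool's x, y, z in mm, then the turn, a rotation vector about the tool's x, y, z in degrees, then the opening, from 0 (shut) to 1 (fully open). A call has 1 to 10 rows; each row shifts and turns the commanded pose from where the row before left it, along the tool's axes as they then stand; what a row does not reach is not made up. A row lasts 1/8 s, in which the tool goes at most 62.5 mm and 10.7 degrees, less where a joint would pass 70% of its speed; a pose out of reach is approached as far as the arm can. A call is refused whole if a number of a shift passes 62.5 or a number of a turn 10.7, either way. A call with a gripper value outside its range is refused whole. The fingers move at their own pace and stop on an object; "newtons" is the grip in N (left out, the last holds). Time passes only in rows, so rows that do not move let the fingers close. It gives the time, the measured TCP pose, the force, the opening and the grip force at its end, in the units of the state.
- robot.get_obs(): the state, without advancing time (a new reading comes with each control period).
- robot.camera(name): name is "scene" or "top" or "wrist"; returns a dict with "image" (480x640x3 uint8, red, green, blue), "depth" (480x640 float32, m along the optical axis (not along the pixel's ray), 0 where there is no reading), "fovy" (degrees; the focal length in pixels is half the picture's height over the tangent of half this angle, whatever the lens; pixels are square), "cx", "cy" (the principal point, pixels), "rvec" (rotation vector, rad) and "tvec" (3), from world to camera coordinates, as OpenCV has them. Camera axes: x right, y down, z forward; pixel columns grow to the right and rows downward; lengths in m; the calibration is good to about 2 mm. The wrist camera is an equidistant fisheye: a pixel r from the principal point sees the ray r / f radians off the axis. A picture is of the moment at which its call begins.
- robot.hand_in(): hands the job in; it is judged then, once.
Trained networks look in the newest picture that a camera, given by its name, has taken for a name from the list of things; names that differ only in an ending like _2 or _b are one class to them, and where a whole thing is asked for, a point or a joint stands for the part that bears it (a point fixed in the world has none). Each returns a list of dicts, best first, with "p" (0 to 1); they miss things now and then, are a little off and sometimes report something else, mostly with a low value. They report only what shows in the picture. A call takes as long as a camera call.
- robot.find_in(camera, thing): "box" ([left, top, right, bottom] in pixels, round what is visible of it).
- robot.cut_out(camera, thing): "region" (480x640 bool, what is visible of it) and "box" ([left, top, right, bottom] in pixels, round what is visible of it).
The state is a dict: "time": time; "q": joint angles; "joint_velocities": joint speeds; "joint_torque": joint torques, N m; "position": TCP position; "tool_rot": TCP orientation; "ft_force": force on the tool from outside, world axes, zero at the start; "moment": the same for the moment, N m; "grip_width": finger opening in m; "grip_force": force on a finger pad.
Only numpy, scipy, OpenCV 4.12 (cv2) and the standard library are available. Lean on these libraries where they do the work, as an engineer would, in place of code of your own. Each camera call takes 0.05 s, during which the arm holds its last target. There are 200 camera calls.

## Working session

There is one attempt and no reset: what is moved stays moved. The work goes in short steps, Python scripts to look and compute and a tool call to move; the robot and the scene stay as the last step left them, time stands still between calls to the robot, and variables do not carry over. Pictures are saved under pics/ and viewed, at most 14 in all, crops included, and the job is handed in when it is done.

Besides the shell and the picture viewer there is one more tool, called after "Emit:" as name(argument=value, ...), one argument or row to a line, values as JSON. send_rows: Moves the arm, as the interface text tells. Its arguments: {"type":"object","properties":{"deltas":{"type":"string"},"newtons":{"type":"number"}},"required":["deltas"]}

```bash
ls; mkdir -p pics; cat > h.py <<'E'
import numpy as np, cv2
from scipy.spatial.transform import Rotation as R
from rig import robot
np.set_printoptions(precision=4,suppress=True)
def cam(n,save=None):
    c=robot.camera(n)
    if save: cv2.imwrite('pics/'+save,c['image'][:,:,::-1])
    return c
def cloud(c,fish=False):
    f=240/np.tan(np.radians(c['fovy'])/2)
    v,u=np.mgrid[0:480,0:640]; x=(u-c['cx'])/f; y=(v-c['cy'])/f
    if fish:
        r=np.hypot(x,y)+1e-9; k=np.tan(np.minimum(r,1.5))/r; x=x*k; y=y*k
    d=c['depth']; P=np.stack([x*d,y*d,d],-1)
    M=R.from_rotvec(np.array(c['rvec']).ravel()).as_matrix()
    W=(P-np.array(c['tvec']).ravel())@M
    W[d<=0]=np.nan
    return W
E
python3 - <<'E'
from h import *
o=robot.get_obs(); print({k:np.round(v,4) for k,v in o.items()})
for n in ['scene','top']:
    c=cam(n,n+'0.png'); W=cloud(c)
    print(n,c['fovy'],c['cx'],c['cy'],-R.from_rotvec(np.ravel(c['rvec'])).as_matrix().T@np.ravel(c['tvec']))
    np.savez(''+n+'0.npz',W=W,im=c['image'])
    for t in ['strip_rotor_c','small_rotor_c','tube_rotor_c','rotor_lid_c','drive_seat','blue_seat','yellow_seat','blue_cap_bottle_c','white_bottle_c']:
        for r in robot.cut_out(n,t)[:2]:
            p=W[r['region']]; p=p[~np.isnan(p[:,0])]
            print(t,round(r['p'],2),np.round(r['box']),len(p),np.median(p,0) if len(p) else '',np.percentile(p,98,axis=0) if len(p) else '')
E
```

```text
pics
{'time': np.float64(0.0), 'q': array([-1.3435,  0.5284,  1.4339, -0.    ,  1.1814, -0.1785]), 'joint_velocities': array([0.0001, 0.0006, 0.001 , 0.0001, 0.0002, 0.0003]), 'joint_torque': array([  0.0006, -44.0039, -17.6593,   0.0634,   0.0584,  -0.0002]), 'position': array([ 0.2466, -0.5737,  0.2913]), 'tool_rot': array([ 0.9795,  0.2015, -0.    , -0.0011]), 'ft_force': array([ 0.1   , -0.5109,  0.0723]), 'moment': array([ 0.0377, -0.0003, -0.027 ]), 'grip_force': np.float64(0.0), 'grip_width': np.float64(0.0871)}
scene 50.00934013884566 320.07257084364653 238.48892859364392 [-0.3028  0.5429  0.5848]
strip_rotor_c 0.81 [337. 226. 362. 250.] 359 [ 0.4361 -0.0393  0.1121] [0.4678 0.1014 0.2344]
small_rotor_c 0.66 [333. 248. 367. 269.] 483 [ 0.4312 -0.0437  0.0685] [ 0.4712 -0.0193  0.0869]
tube_rotor_c 0.7 [330. 265. 375. 289.] 738 [ 0.4303 -0.0427  0.0244] [ 0.4827 -0.0102  0.0449]
rotor_lid_c 0.62 [290. 276. 322. 306.] 887 [0.4379 0.0698 0.0146] [0.4799 0.0977 0.0448]
drive_seat 0.67 [228. 258. 264. 286.] 662 [0.5969 0.1223 0.0109] [0.6664 0.1524 0.0333]
drive_seat 0.55 [287. 23
[... 490 characters left out ...]
 -0.0363  0.0688] [ 0.479  -0.0208  0.1117]
tube_rotor_c 0.96 [318. 248. 357. 296.] 353 [ 0.4437 -0.0275  0.0245] [ 0.4885 -0.0109  0.0282]
rotor_lid_c 0.88 [259. 249. 299. 292.] 1428 [0.4526 0.0581 0.0095] [0.4898 0.0958 0.0459]
drive_seat 0.94 [308. 164. 344. 198.] 850 [ 0.6123 -0.0299  0.0485] [ 0.6405 -0.003   0.0593]
blue_seat 0.58 [390. 174. 432. 215.] 1292 [ 0.5975 -0.187   0.0116] [ 0.6338 -0.1548  0.0352]
yellow_seat 0.88 [234. 165. 274. 206.] 1299 [0.6077 0.1126 0.0114] [0.6451 0.1478 0.0351]
blue_cap_bottle_c 0.96 [154. 279. 201. 316.] 1293 [0.3946 0.2257 0.0925] [0.4207 0.2599 0.0962]
white_bottle_c 0.8 [437. 301. 460. 317.] 318 [ 0.3885 -0.2408  0.0592] [ 0.4014 -0.2333  0.069 ]
```

```bash
python3 - <<'E'
from h import *
im=cv2.imread('pics/top0.png'); cv2.imwrite('pics/top0c.png',cv2.resize(im[130:340,140:480],(800,494),interpolation=cv2.INTER_CUBIC))
W=np.load('top0.npz')['W']
def fit(m,name):
    # circle by min enclosing / mask centre
    p=W[m][:,:2].astype(np.float32)*1000
    c,r=cv2.minEnclosingCircle(p); print(name,len(p),'encl',np.round(c,1),round(r,1),'mean',p.mean(0))
X,Y,Z=W[...,0],W[...,1],W[...,2]
def near(x,y,r): return np.hypot(X-x,Y-y)<r
fit(near(.445,-.054,.05)&(Z>.132)&(Z<.145),'yellow hub top')
fit(near(.445,-.054,.06)&(Z>.106)&(Z<.118),'yellow plate')
fit(near(.45,.06,.06)&(Z>.036),'lid cap')
fit(near(.45,.06,.07)&(Z>.0065),'lid flange')
fit(near(.61,.113,.06)&(Z>.029),'yspig'); fit(near(.61,.113,.06)&(Z>.022),'yseat');fit(near(.61,.113,.07)&(Z>.004),'yfoot')
fit(near(.60,-.19,.06)&(Z>.029),'bspig'); fit(near(.60,-.19,.06)&(Z>.022),'bseat');fit(near(.60,-.19,.07)&(Z>.004),'bfoot')
fit(near(.612,-.03,.03)&(Z>.0535),'drive pin/spindle')
fit(near(.612,-.03,.03)&(Z>.044),'plate')
fit(near(.612,-.03,.075)&(Z>.063)&(Z<.07),'rim')
m=(X>.5)&(Z>.075)
p=W[m]; print('high stuff',p.min(0),p.max(0))
for x0 in np.arange(.60,.85,.02):
    q=p[(abs(p[:,0]-x0)<.01)]
    if len(q): print(round(x0,2),q[:,1].min(),q[:,1].max(),q[:,2].max())
E
```

```text
yellow hub top 265 encl [444.7 -55.7] 15.0 mean [444.4293 -55.3496]
yellow plate 915 encl [444.1 -54.7] 38.8 mean [444.307  -54.5654]
lid cap 469 encl [452.8  59.4] 22.6 mean [452.8753  59.2607]
lid flange 1531 encl [450.   59.2] 69.1 mean [452.4375  58.7367]
yspig 76 encl [609.2 115.4] 21.3 mean [610.173  114.7454]
yseat 498 encl [611.  114.2] 23.7 mean [610.6727 114.0512]
yfoot 1449 encl [609.2 112.9] 69.9 mean [609.6373 112.2277]
bspig 65 encl [ 600.3 -190.2] 22.1 mean [ 599.6261 -189.7833]
bseat 510 encl [ 600.3 -190.4] 24.1 mean [ 599.6801 -189.8901]
bfoot 1441 encl [ 600.2 -189.8] 69.9 mean [ 597.7749 -188.7639]
drive pin/spindle 60 encl [621.6 -25.9] 16.0 mean [616.028 -27.76 ]
plate 831 encl [612.1 -30. ] 29.9 mean [611.8661 -29.8701]
rim 1813 encl [613.4 -29.5] 73.6 mean [612.5294 -29.3144]
high stuff [ 0.5    -0.5871  0.075 ] [0.9121 0.4722 0.4785]
0.6 0.24389688543715798 0.3956883086351351 0.32914733469251173
0.62 0.2434543841626881 0.39503038390356865 0.4766645409749561
0.64 0.24254600976478025 0.32954149214567396 0.4776342847225719
0.66 0.2399377937294132 0.30579450318654866 0.478285215192851
0.68 0.24121154215677965 0.3071381337902598 0.47854835580255634
0.7 -0.07237058399611342 0.3081822776516647 0.47833374170618675
0.72 -0.08475566476636154 0.2927176147743101 0.46733192348347624
0.74 -0.06273447045282139 0.29324566155895354 0.43182277848570977
0.76 -0.06031240471385047 0.310378246556718 0.32889329222833247
0.78 -0.25093322005971314 0.3298142371116609 0.32906747092427036
0.8 -0.5848755189090439 0.3294269398273477 0.32697076720659723
0.82 -0.58536883046794 0.24137419538652194 0.2912104159385382
0.84 -0.5854428561126633 0.23913893140892487 0.2656845336055211
```

View pics/top0c.png

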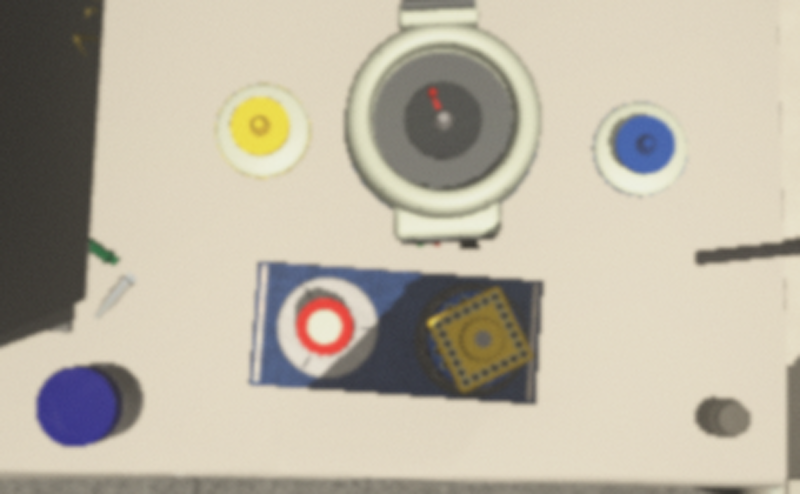

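View pics/scene0.png

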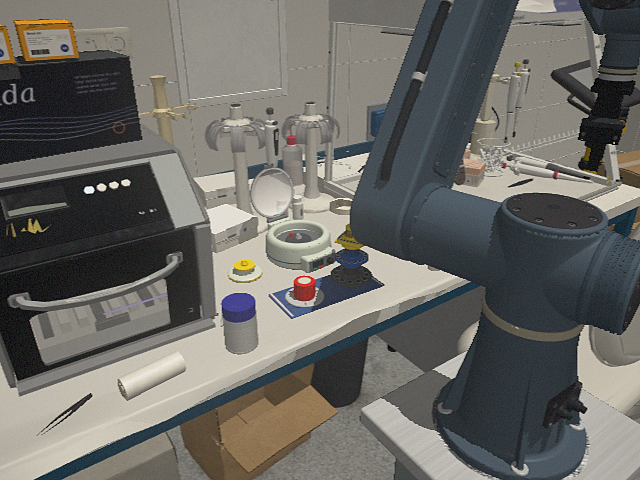

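Emit:
send_rows(
  deltas="0 0 0 0 0 7.75 0.65;0 0 0 0 0 7.75 0.65;0 0 0 0 0 7.75 0.65;20 -52 0 0 0 0 0.65;20 -52 0 0 0 0 0.65;20 -52 0 0 0 0 0.65;20 -52 0 0 0 0 0.65;20 -52 0 0 0 0 0.65;20 -52 0 0 0 0 0.65;20 -52 0 0 0 0 0.65",
  newtons=25,
)

```text
time: 2.25
position: [0.3873, -0.2087, 0.2926]
tool_rot: [1.0, -0.0, 0.001, 0.0]
ft_force: [0.6, -0.6, 0.2]
grip_width: 0.0565
grip_force: 0.0
```

Emit:
send_rows(
  deltas="19 -51 0 0 0 0 0.65;19 -51 0 0 0 0 0.65;19 -51 0 0 0 0 0.65;0 0 0 0 0 0 0.65;0 0 0 0 0 0 0.65",
)

```text
time: 2.88
position: [0.4438, -0.0574, 0.2923]
tool_rot: [1.0, 0.0, 0.0, 0.0]
ft_force: [-0.8, 0.5, -0.7]
grip_width: 0.0567
grip_force: 0.0
```

```bash
python3 - <<'E'
from h import *
print(robot.get_obs()['position'])
c=cam('wrist','w0.png'); W=cloud(c,True); print(c['fovy'])
X,Y,Z=W[...,0],W[...,1],W[...,2]
for n,x,y,lo,hi,r in [('hub',.445,-.055,.130,.145,.03),('plate',.445,-.055,.106,.117,.06),('lidcap',.453,.059,.036,.05,.04),('yspig',.61,.114,.022,.05,.05),('bseat',.6,-.19,.022,.05,.05),('pl',.612,-.03,.046,.05,.03),('rim',.612,-.03,.06,.07,.08)]:
    m=(np.hypot(X-x,Y-y)<r)&(Z>lo)&(Z<hi); p=W[m].astype(np.float32)
    if len(p)>5: print(n,len(p),p.mean(0),cv2.minEnclosingCircle(p[:,:2]))
E
```

```text
[ 0.4438 -0.0574  0.2923]
65.70646984690485Traceback (most recent call last):
  File "<stdin>", line 7, in <module>
cv2.error: OpenCV(4.12.0) /io/opencv/modules/imgproc/src/shapedescr.cpp:201: error: (-215:Assertion failed) count >= 0 && (depth == CV_32F || depth == CV_32S) in function 'minEnclosingCircle'
```

View pics/w0.png

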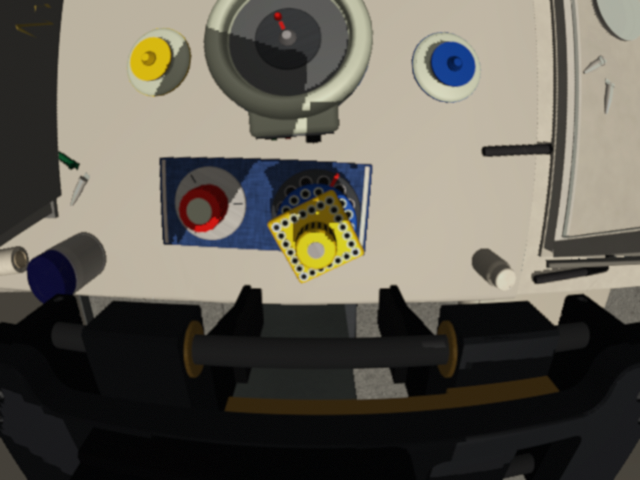

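```bash
cat >> h.py <<'E'
def meas(W,items):
    X,Y,Z=W[...,0],W[...,1],W[...,2]
    for n,x,y,lo,hi,r in items:
        m=(np.hypot(X-x,Y-y)<r)&(Z>lo)&(Z<hi); p=W[m].astype(np.float32)
        if len(p)>5: print(n,len(p),p.mean(0),cv2.minEnclosingCircle(np.ascontiguousarray(p[:,:2])))
E
python3 - <<'E'
from h import *
c=cam('wrist'); W=cloud(c,True)
meas(W,[('hub',.445,-.055,.134,.145,.03),('plate',.445,-.055,.108,.116,.06),('lidcap',.453,.059,.040,.05,.04),('yseat',.61,.114,.022,.029,.035),('bseat',.6,-.19,.022,.029,.035),('pl',.612,-.03,.046,.05,.03),('rim',.612,-.03,.063,.07,.09)])
im=c['image'].astype(int); red=(im[...,0]>130)&(im[...,1]<70)&(im[...,2]<70)
v,u=np.nonzero(red); k=(np.abs(u-279)<15)&(v<35); print('pin',W[v[k],u[k]])
k=(np.abs(u-336)<15)&(np.abs(v-178)<12); print('mark',W[v[k],u[k]])
E
```

```text
hub 1341 [ 0.4441 -0.0544  0.1379] ((0.4432665705680847, -0.05438852682709694), 0.015346742235124111)
plate 3728 [ 0.448  -0.0546  0.1121] ((0.4437685012817383, -0.0542658269405365), 0.03969806060194969)
lidcap 1439 [0.4522 0.0598 0.0431] ((0.451582133769989, 0.0604502335190773), 0.022792013362050056)
yseat 1286 [0.6089 0.1145 0.0258] ((0.6092240214347839, 0.11542094498872757), 0.024462785571813583)
bseat 1424 [ 0.5985 -0.1878  0.026 ] ((0.5991919040679932, -0.18880042433738708), 0.024234909564256668)
pl 2786 [ 0.6109 -0.0296  0.0478] ((0.6119099259376526, -0.029983360320329666), 0.030030224472284317)
rim 4931 [ 0.5843 -0.0291  0.0652] ((0.6108441948890686, -0.0282466858625412), 0.07241509109735489)
pin [[ 0.6335 -0.0182  0.0573]
 [ 0.6334 -0.0191  0.0574]
 [ 0.6336 -0.0199  0.0567]
 [ 0.6337 -0.0207  0.0562]
 [ 0.6324 -0.0182  0.0577]
 [ 0.6331 -0.0189  0.0555]
 [ 0.6325 -0.0199  0.0572]
 [ 0.6324 -0.0208  0.0572]
 [ 0.6326 -0.0216  0.0564]
 [ 0.6314 -0.0183  0.0579]
 [ 0.6316 -0.0191  0.057 ]
 [ 0.6317 -0.0199  0.0567]
 [ 0.6317 -0.0207  0.0564]
 [ 0.6315 -0.0217  0.0568]
 [ 0.6306
[... 728 characters left out ...]
9 -0.0236  0.0494]
 [ 0.6234 -0.0244  0.0476]
 [ 0.6231 -0.0253  0.0484]
 [ 0.6219 -0.0228  0.0495]
 [ 0.6227 -0.0234  0.0468]
 [ 0.6224 -0.0244  0.0475]
 [ 0.6227 -0.0252  0.0466]
 [ 0.6212 -0.0227  0.0488]
 [ 0.6212 -0.0236  0.0484]
 [ 0.6212 -0.0245  0.0484]]
mark [[ 0.4828 -0.0739  0.023 ]
 [ 0.4828 -0.0749  0.0228]
 [ 0.4821 -0.0728  0.025 ]
 [ 0.4821 -0.0738  0.0248]
 [ 0.4821 -0.0748  0.0248]
 [ 0.481  -0.0719  0.0239]
 [ 0.4811 -0.0729  0.0249]
 [ 0.4809 -0.0739  0.0238]
 [ 0.481  -0.0748  0.0243]
 [ 0.48   -0.0719  0.024 ]
 [ 0.4801 -0.0729  0.0248]
 [ 0.48   -0.0739  0.0239]
 [ 0.4798 -0.0749  0.0228]
 [ 0.4791 -0.0719  0.025 ]
 [ 0.4791 -0.0729  0.0249]
 [ 0.4792 -0.0738  0.0252]]
```

Emit:
send_rows(
  deltas="0.5 -2 30 0 0 0 0.65;0 0 30 0 0 0 0.65;0 0 30 0 0 0 0.65;0 0 18 0 0 0 0.65;0 0 0 0 0 0 0.65;0 0 0 0 0 0 0.65",
)

```text
time: 3.72
position: [0.4443, -0.0564, 0.1844]
tool_rot: [1.0, -0.001, 0.0, 0.0]
ft_force: [1.1, 0.3, 0.2]
grip_width: 0.0565
grip_force: 0.0
```

Emit:
send_rows(
  deltas="0 -1.5 0 0 0 0 0.4;0 0 0 0 0 0 0.3;0 0 0 0 0 0 0.2;0 0 0 0 0 0 0.2;0 0 0 0 0 0 0.2;0 0 0 0 0 0 0.2",
  newtons=20,
)

```text
time: 4.47
position: [0.4444, -0.0537, 0.1844]
tool_rot: [1.0, 0.0, 0.0, 0.0]
ft_force: [-0.2, -0.1, 3.2]
grip_width: 0.0292
grip_force: 20.0
```

Emit:
send_rows(
  deltas="0 0 -5 0 0 0 0.2;0 0 -10 0 0 0 0.2;0 0 -15 0 0 0 0.2;20 -20 0 0 0 0 0.2;35 -35 0 0 0 0 0.2;40 -40 0 0 0 0 0.2;40 -40 0 0 0 0 0.2;25 -26 0 0 0 0 0.2;6 -7.5 0 0 0 0 0.2;0 0 0 0 0 0 0.2",
)

```text
time: 5.72
position: [0.6096, 0.1149, 0.2142]
tool_rot: [1.0, 0.0, -0.001, 0.0]
ft_force: [-0.4, 0.2, -1.5]
grip_width: 0.0292
grip_force: 20.0
```

Emit:
send_rows(
  deltas="0 0 0 0 0 0 0.2;0 0 0 0 0 0 0.2",
)

```text
time: 5.98
position: [0.6095, 0.1137, 0.2143]
tool_rot: [1.0, -0.001, -0.0, 0.0]
ft_force: [0.5, 0.4, -1.6]
grip_width: 0.0292
grip_force: 20.0
```

```bash
python3 - <<'E'
from h import *
c=cam('wrist','w1.png'); W=cloud(c,True); print(robot.get_obs()['position'])
meas(W,[('yhub',.61,.114,.155,.175,.03),('yplate',.61,.114,.132,.142,.06),('bhub',.445,-.055,.085,.097,.025),('btip',.445,-.055,.099,.107,.025),('pl',.612,-.03,.046,.05,.03)])
E
```

```text
[0.6097 0.1138 0.2144]
yhub 4181 [0.6157 0.1137 0.1661] ((0.6191014051437378, 0.11369765549898148), 0.025243867188692093)
yplate 2853 [0.6268 0.1149 0.1409] ((0.6098087430000305, 0.11380981653928757), 0.038835830986499786)
pl 3079 [ 0.6125 -0.0279  0.0481] ((0.6119893789291382, -0.02991154044866562), 0.029988929629325867)
```

View pics/w1.png

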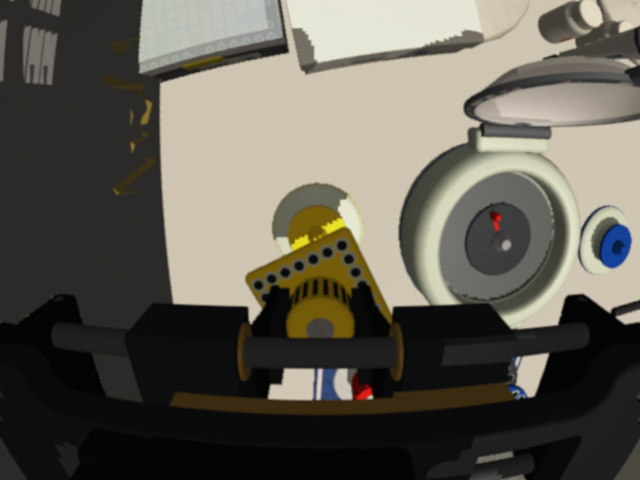

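Emit:
send_rows(
  deltas="0 -1 25 0 0 0 0.2;0 0 30 0 0 0 0.2;0 0 20 0 0 0 0.2;0 0 6 0 0 0 0.2;0 0 4 0 0 0 0.2;0 0 4 0 0 0 0.2;0 0 3 0 0 0 0.2;0 0 2 0 0 0 0.2;0 0 1 0 0 0 0.2;0 0 0 0 0 0 0.2",
)

```text
time: 7.28
position: [0.6102, 0.1158, 0.1193]
tool_rot: [1.0, 0.0, -0.0, -0.0]
ft_force: [0.7, -0.8, -0.9]
grip_width: 0.0295
grip_force: 20.0
```

Emit:
send_rows(
  deltas="0 0 1 0 0 0 0.2;0 0 1 0 0 0 0.2;0 0 0 0 0 0 0.2",
)

```text
time: 7.65
position: [0.6102, 0.1158, 0.1172]
tool_rot: [1.0, -0.0, -0.0, -0.0]
ft_force: [-0.4, 0.4, -1.1]
grip_width: 0.0291
grip_force: 20.0
```

Emit:
send_rows(
  deltas="0 0 1 0 0 0 0.2;0 0 0 0 0 0 0.2",
)

```text
time: 7.9
position: [0.6103, 0.1158, 0.1165]
tool_rot: [1.0, 0.0, 0.0, 0.0]
ft_force: [-0.6, -0.6, 1.6]
grip_width: 0.0294
grip_force: 20.0
```

Emit:
send_rows(
  deltas="0 0 0 0 0 0 0.3;0 0 0 0 0 0 0.45;0 0 0 0 0 0 0.6;0 0 -10 0 0 0 0.6;0 0 -40 0 0 0 0.6;-25 25 -30 0 0 0 0.6;-40 40 0 0 0 0 0.6;-40 40 0 0 0 0 0.6;-40 40 0 0 0 0 0.6;-21 26 0 0 0 0 0.6",
)

```text
time: 9.15
position: [0.4422, -0.0562, 0.1969]
tool_rot: [1.0, -0.0, -0.0, -0.0]
ft_force: [0.2, -0.5, -0.4]
grip_width: 0.0522
grip_force: 0.0
```

Emit:
send_rows(
  deltas="0 0 0 0 0 0 0.6;0 0 0 0 0 0 0.6",
)

```text
time: 9.4
position: [0.4453, -0.0553, 0.1968]
tool_rot: [1.0, -0.0, 0.001, 0.0]
ft_force: [0.3, 0.5, 0.1]
grip_width: 0.0522
grip_force: 0.0
```

```bash
python3 - <<'E'
from h import *
c=cam('wrist','w2.png'); W=cloud(c,True); print(robot.get_obs()['position'])
meas(W,[('yhub',.61,.114,.065,.073,.03),('yplate',.61,.114,.038,.048,.06),('bhub',.445,-.055,.091,.097,.025),('btip',.445,-.055,.099,.107,.025),('bdisc',.445,-.055,.065,.07,.05),('black',.445,-.055,.02,.027,.06),('bs',.599,-.19,.023,.028,.035)])
E
```

```text
[ 0.4454 -0.0549  0.1967]
yhub 1073 [0.6081 0.1132 0.0694] ((0.6089967489242554, 0.11499456316232681), 0.015406079590320587)
yplate 2821 [0.6033 0.1051 0.0437] ((0.6081665754318237, 0.11430379748344421), 0.03910449892282486)
bhub 1519 [ 0.4456 -0.054   0.0938] ((0.44363847374916077, -0.05373136326670647), 0.015559072606265545)
btip 313 [ 0.4448 -0.0539  0.1011] ((0.4424193501472473, -0.05394154042005539), 0.0055278604850173)
bdisc 6707 [ 0.4487 -0.0539  0.0682] ((0.44364237785339355, -0.05368322879076004), 0.03660684451460838)
black 2879 [ 0.4697 -0.0527  0.0242] ((0.44361892342567444, -0.053323518484830856), 0.04526110365986824)
bs 2232 [ 0.5983 -0.1875  0.0259] ((0.5990943908691406, -0.18886977434158325), 0.02439216896891594)
```

View pics/w2.png

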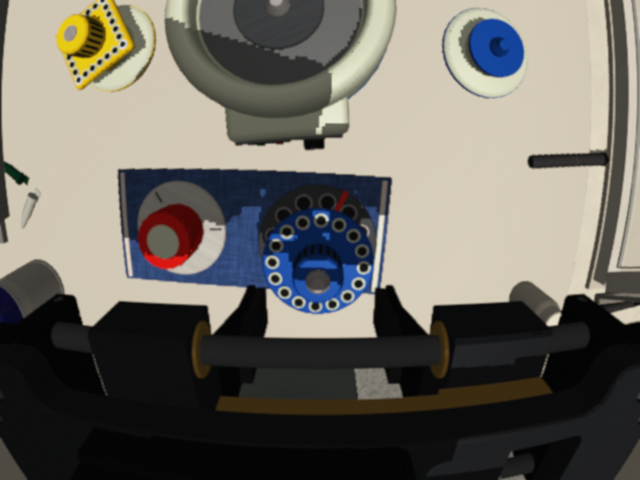

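Emit:
send_rows(
  deltas="-1.5 -1 25 0 0 0 0.6;0 0 22 0 0 0 0.6;0 0 9 0 0 0 0.6;0 0 0 0 0 0 0.6;0 0 0 0 0 0 0.4;0 0 0 0 0 0 0.3;0 0 0 0 0 0 0.2;0 0 0 0 0 0 0.2;0 0 0 0 0 0 0.2;0 0 0 0 0 0 0.2",
)

```text
time: 10.7
position: [0.443, -0.0543, 0.1406]
tool_rot: [1.0, -0.0, 0.0, 0.0]
ft_force: [-0.3, 0.9, 5.8]
grip_width: 0.0293
grip_force: 20.0
```

Emit:
send_rows(
  deltas="0 0 -5 0 0 0 0.2;0 0 -10 0 0 0 0.2;0 0 -30 0 0 0 0.2;20 17 0 0 0 0 0.2;40 35 0 0 0 0 0.2;40 35 0 0 0 0 0.2;36 30 0 0 0 0 0.2;16 14 0 0 0 0 0.2;4 4 0 0 0 0 0.2;0 0 0 0 0 0 0.2",
)

```text
time: 11.95
position: [0.5978, -0.1886, 0.185]
tool_rot: [1.0, 0.0, -0.001, -0.001]
ft_force: [-0.6, -0.4, -1.4]
grip_width: 0.0294
grip_force: 20.0
```

Emit:
send_rows(
  deltas="0 0 0 0 0 0 0.2;0 0 0 0 0 0 0.2",
)

```text
time: 12.2
position: [0.5981, -0.1884, 0.1853]
tool_rot: [1.0, 0.0, -0.0, -0.0]
ft_force: [-0.6, 0.1, -1.1]
grip_width: 0.0291
grip_force: 20.0
```

```bash
python3 - <<'E'
from h import *
c=cam('wrist','w3.png'); W=cloud(c,True); print(robot.get_obs()['position'])
meas(W,[('disc',.599,-.19,.107,.120,.06),('foot',.599,-.19,.004,.015,.06)])
c=cam('top'); W=cloud(c)
meas(W,[('disc',.599,-.19,.107,.120,.05),('black',.444,-.054,.02,.027,.06),('hub',.444,-.054,.045,.052,.03)])
E
```

```text
[ 0.5982 -0.1885  0.1854]
disc 7412 [ 0.6165 -0.1882  0.1129] ((0.5991572737693787, -0.18849880993366241), 0.03634988144040108)
foot 2825 [ 0.6201 -0.1891  0.0093] ((0.5998126864433289, -0.1889764666557312), 0.03855389356613159)
```

Emit:
send_rows(
  deltas="0 0.5 25 0 0 0 0.2;0 0 25 0 0 0 0.2;0 0 4 0 0 0 0.2;0 0 4 0 0 0 0.2;0 0 4 0 0 0 0.2;0 0 3 0 0 0 0.2;0 0 2 0 0 0 0.2;0 0 1 0 0 0 0.2;0 0 0 0 0 0 0.2;0 0 0 0 0 0 0.2",
)

```text
time: 13.55
position: [0.5988, -0.1897, 0.1173]
tool_rot: [1.0, 0.0, 0.0, 0.0]
ft_force: [-0.9, 0.5, -1.0]
grip_width: 0.0297
grip_force: 20.0
```

Emit:
send_rows(
  deltas="0 0 0.7 0 0 0 0.2;0 0 0.3 0 0 0 0.2;0 0 0 0 0 0 0.2",
)

```text
time: 13.92
position: [0.5989, -0.1897, 0.1168]
tool_rot: [1.0, 0.0, 0.0, 0.0]
ft_force: [-0.7, 0.5, 3.5]
grip_width: 0.0294
grip_force: 20.0
```

Emit:
send_rows(
  deltas="0 0 0 0 0 0 0.35;0 0 0 0 0 0 0.5;0 0 -5 0 0 0 0.6;0 0 -45 0 0 0 0.6;-25 -20 -30 0 0 0 0.6;-45 -40 0 0 0 0 0.6;-45 -40 0 0 0 0 0.6;-40 -36 0 0 0 0 0.6;0 0 0 0 0 0 0.6;0 0 0 0 0 0 0.6",
)

```text
time: 15.18
position: [0.4451, -0.0542, 0.1968]
tool_rot: [1.0, 0.0, 0.001, 0.001]
ft_force: [-1.1, -0.9, 0.7]
grip_width: 0.0523
grip_force: 0.0
```

```bash
python3 - <<'E'
from h import *
c=cam('wrist','w4.png'); W=cloud(c,True); print(robot.get_obs()['position'])
meas(W,[('black',.444,-.054,.021,.027,.06),('hub',.444,-.054,.046,.052,.025),('tip',.444,-.054,.055,.062,.02),('blue',.599,-.19,.040,.048,.05),('bhub',.599,-.19,.067,.073,.03),('lid',.452,.06,.04,.05,.04)])
im=c['image'].astype(int); X,Y,Z=W[...,0],W[...,1],W[...,2]
red=(im[...,0]>110)&(im[...,1]<70)&(im[...,2]<70)
for x,y,n,r in [(.481,-.0735,'mark',.02),(.632,-.02,'pin',.012)]:
    m=red&(np.hypot(X-x,Y-y)<r)&(Z>.01); print(n,m.sum(),W[m].mean(0),W[m].min(0),W[m].max(0))
E
```

```text
[ 0.4456 -0.0547  0.1968]
black 8865 [ 0.4466 -0.0533  0.0243] ((0.4431746006011963, -0.05295020341873169), 0.04583284631371498)
hub 1087 [ 0.4447 -0.0531  0.0498] ((0.44333702325820923, -0.053289856761693954), 0.015413320623338223)
tip 215 [ 0.4442 -0.0532  0.0572] ((0.44317442178726196, -0.052814096212387085), 0.006058640778064728)
blue 4420 [ 0.5953 -0.1824  0.0441] ((0.599626898765564, -0.1893329620361328), 0.03695166856050491)
bhub 956 [ 0.5983 -0.1872  0.0697] ((0.5995232462882996, -0.18898025155067444), 0.015613925643265247)
lid 2375 [0.4525 0.0594 0.0431] ((0.4522867798805237, 0.06036647409200668), 0.022420603781938553)<stdin>:7: RuntimeWarning: Mean of empty slice.
  ret = um.true_divide(
Traceback (most recent call last):
ValueError: zero-size array to reduction operation minimum which has no identity
```

View pics/w4.png

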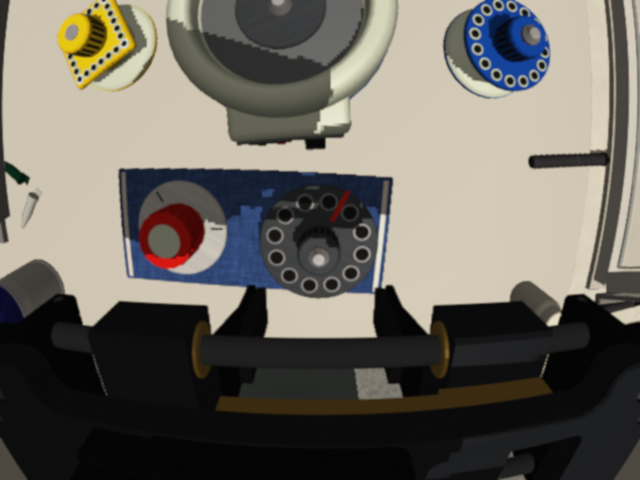

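Emit:
send_rows(
  deltas="-2 -1 0 0 0 9 0.6;0 0 0 0 0 9 0.6;0 0 0 0 0 9 0.6;0 0 0 0 0 0 0.6;0 0 0 0 0 0 0.6",
)

```text
time: 15.85
position: [0.4425, -0.0534, 0.1962]
tool_rot: [0.973, -0.233, 0.0, 0.0]
ft_force: [0.0, -0.6, -0.1]
grip_width: 0.0519
grip_force: 0.0
```

```bash
cat >> h.py <<'E'
def redang(c,W,cen,rmin,rmax,zlo,zhi,name):
    im=c['image'].astype(float); X,Y,Z=W[...,0]-cen[0],W[...,1]-cen[1],W[...,2]; r=np.hypot(X,Y)
    m=(im[...,0]>60)&(im[...,0]>2*im[...,1])&(im[...,0]>2*im[...,2])&(r>rmin)&(r<rmax)&(Z>zlo)&(Z<zhi)
    a=np.degrees(np.arctan2(Y[m],X[m])); print(name,m.sum(),'ang',np.median(a),a.std(),'r',r[m].min() if m.any() else 0,r[m].max() if m.any() else 0)
E
python3 - <<'E'
from h import *
c=cam('wrist'); W=cloud(c,True); o=robot.get_obs(); print(o['position'],o['tool_rot'],o['q'])
meas(W,[('black',.444,-.054,.021,.027,.06),('hub',.444,-.054,.046,.052,.025),('tip',.444,-.054,.055,.062,.02)])
redang(c,W,(.4434,-.0531),.018,.05,.02,.03,'mark')
E
```

```text
[ 0.4423 -0.0532  0.1962] [ 0.9725 -0.2328  0.0003  0.0001] [-0.3715  0.4567  1.9662 -0.0001  0.7181  1.6693]
black 8984 [ 0.4461 -0.0548  0.0242] ((0.44346338510513306, -0.05329878628253937), 0.0455562025308609)
hub 1106 [ 0.4444 -0.0539  0.0497] ((0.44309455156326294, -0.053371310234069824), 0.015416829846799374)
tip 225 [ 0.4439 -0.0537  0.0571] ((0.4433972239494324, -0.05295354872941971), 0.006439661607146263)
mark 178 ang -27.807067808470844 1.9451516022372095 r 0.02078461728115386 0.045497343458660786
```

Emit:
send_rows(
  deltas="1 -0.5 30 0 0 0 0.6;0 0 35 0 0 0 0.6;0 0 25 0 0 0 0.6;0 0 10 0 0 0 0.6;0 0 0 0 0 0 0.6;0 0 0 0 0 0 0.4;0 0 0 0 0 0 0.3;0 0 0 0 0 0 0.2;0 0 0 0 0 0 0.2;0 0 0 0 0 0 0.2",
  newtons=30,
)

```text
time: 17.15
position: [0.4432, -0.0528, 0.0968]
tool_rot: [0.972, -0.233, 0.001, 0.0]
ft_force: [-0.4, -0.1, 6.2]
grip_width: 0.0294
grip_force: 30.0
```

Emit:
send_rows(
  deltas="0 0 -10 0 0 0 0.2;0 0 -30 0 0 0 0.2;0 0 -30 0 0 0 0.2;0 0 -18 0 0 -9 0.2;0 0 0 0 0 -9 0.2;0 0 0 0 0 -9 0.2;30 -4 0 0 0 0 0.2;45 -6 0 0 0 0 0.2;45 -6 0 0 0 0 0.2;30 -5 0 0 0 0 0.2",
)

```text
time: 18.4
position: [0.5945, -0.0314, 0.1845]
tool_rot: [1.0, 0.0, 0.0, 0.0]
ft_force: [0.0, 0.5, -2.3]
grip_width: 0.0288
grip_force: 30.0
```

Emit:
send_rows(
  deltas="14 -2 0 0 0 0 0.2;4 0 0 0 0 -9 0.2;0 0 0 0 0 -9 0.2;0 0 0 0 0 -9 0.2;0 0 0 0 0 0 0.2;0 0 0 0 0 0 0.2;0 0 0 0 0 0 0.2",
)

```text
time: 19.27
position: [0.6106, -0.0298, 0.1843]
tool_rot: [0.973, 0.233, -0.0, -0.0]
ft_force: [0.7, -0.7, -1.8]
grip_width: 0.0289
grip_force: 30.0
```

```bash
python3 - <<'E'
from h import *
c=cam('wrist','w5.png'); W=cloud(c,True); o=robot.get_obs(); print(o['position'],o['tool_rot'],o['q'],o['ft_force'])
meas(W,[('disc',.612,-.03,.107,.118,.06),('hub',.612,-.03,.130,.144,.025)])
redang(c,W,(.6122,-.030),.018,.05,.107,.12,'mark')
redang(c,W,(.6122,-.030),.012,.05,.04,.06,'pin')
E
```

```text
[ 0.6107 -0.0297  0.1843] [ 0.9725  0.233  -0.0001 -0.    ] [-0.2312  0.6449  1.5603 -0.      0.9366  0.8694] [ 0.0162  0.162  -2.4189]
disc 12245 [ 0.6287 -0.02    0.1116] ((0.610541820526123, -0.029349101707339287), 0.045374248176813126)
hub 3443 [ 0.6166 -0.0267  0.1373] ((0.6191977262496948, -0.026276160031557083), 0.023506660014390945)
mark 445 ang 28.790111975585262 2.198257847490389 r 0.019141881080310504 0.04416670688547249
pin 2 ang 25.460605599405596 0.5864402498222763 r 0.03111942771653861 0.031139549961305874
```

View pics/w5.png

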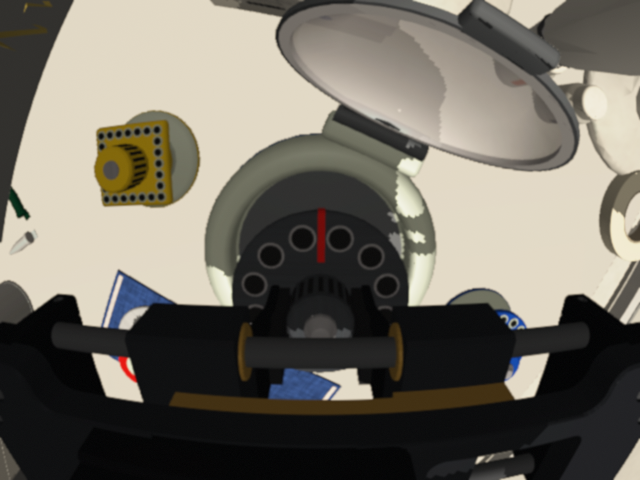

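Emit:
send_rows(
  deltas="1 1.2 15 0 0 0 0.2;0 0 12 0 0 0 0.2;0 0 3 0 0 0 0.2;0 0 2 0 0 0 0.2;0 0 2 0 0 0 0.2;0 0 2 0 0 0 0.2;0 0 0 0 0 0 0.2",
)

```text
time: 20.2
position: [0.6123, -0.0303, 0.1483]
tool_rot: [0.972, 0.233, 0.0, 0.0]
ft_force: [0.3, 1.4, -1.9]
grip_width: 0.029
grip_force: 30.0
```

Emit:
send_rows(
  deltas="0 0 2 0 0 0 0.2;0 0 2 0 0 0 0.2;0 0 1 0 0 0 0.2;0 0 1 0 0 0 0.2;0 0 0 0 0 0 0.2",
)

```text
time: 20.82
position: [0.6123, -0.0303, 0.1421]
tool_rot: [0.972, 0.233, -0.0, -0.0]
ft_force: [0.8, 0.6, -2.1]
grip_width: 0.0292
grip_force: 30.0
```

Emit:
send_rows(
  deltas="0 0 1 0 0 0 0.2;0 0 0.6 0 0 0 0.2;0 0 0 0 0 0 0.2",
)

```text
time: 21.2
position: [0.6123, -0.0303, 0.1409]
tool_rot: [0.972, 0.233, 0.0, 0.0]
ft_force: [-0.3, 0.2, 0.6]
grip_width: 0.0288
grip_force: 30.0
```

Emit:
send_rows(
  deltas="0 0 0 0 0 0 0.35;0 0 0 0 0 0 0.5;0 0 -5 0 0 0 0.55;0 0 -35 0 0 0 0.7;0 0 -15 0 0 9 0.7;0 0 0 0 0 9 0.7;0 0 0 0 0 9 0.7;-40 -22 0 0 0 0 0.7;-50 -28 0 0 0 0 0.7;-45 -26 0 0 0 0 0.7",
)

```text
time: 22.45
position: [0.4758, 0.0463, 0.196]
tool_rot: [1.0, -0.0, 0.0, -0.0]
ft_force: [1.1, 0.2, 0.1]
grip_width: 0.0608
grip_force: 0.0
```

Emit:
send_rows(
  deltas="-22 -12 0 0 0 0 0.7;-3 -2 0 0 0 0 0.7;0 0 0 0 0 0 0.7;0 0 0 0 0 0 0.7",
)

```text
time: 22.95
position: [0.4542, 0.059, 0.1959]
tool_rot: [1.0, -0.0, 0.001, 0.0]
ft_force: [-0.2, -0.2, 1.0]
grip_width: 0.0609
grip_force: 0.0
```

```bash
python3 - <<'E'
from h import *
c=cam('wrist','w6.png'); W=cloud(c,True); o=robot.get_obs(); print(o['position'],o['tool_rot'])
meas(W,[('lidcap',.4523,.06,.040,.05,.04),('flange',.4523,.06,.0065,.0095,.042)])
c=cam('top','t6.png'); W=cloud(c)
meas(W,[('bdisc',.612,-.03,.065,.072,.044),('bhub',.612,-.03,.09,.097,.03),('tip',.612,-.03,.099,.107,.03)])
m=(np.hypot(W[...,0]-.612,W[...,1]+.03)<.043)&(W[...,2]>.064)&(W[...,2]<.073); p=W[m]
print(np.linalg.lstsq(np.c_[p[:,:2]-[.612,-.03],np.ones(len(p))],p[:,2],rcond=None)[0])
redang(c,W,(.612,-.03),.018,.05,.06,.075,'mark')
im=cv2.imread('pics/t6.png')[140:230,280:400]; a=cv2.resize(im,(800,600),interpolation=cv2.INTER_CUBIC); cv2.imwrite('pics/t6c.png',a)
E
```

```text
[0.4539 0.059  0.1957] [ 1.     -0.0004  0.0009  0.0001]
lidcap 2906 [0.4527 0.0608 0.0432] ((0.45174440741539, 0.06069318950176239), 0.022726014256477356)
flange 4009 [0.46   0.0604 0.008 ] ((0.451551228761673, 0.06067882105708122), 0.04040085896849632)
bdisc 1580 [ 0.6112 -0.03    0.0686] ((0.6120578050613403, -0.030106399208307266), 0.043949320912361145)
bhub 176 [ 0.6125 -0.0312  0.0941] ((0.6128920912742615, -0.03141308203339577), 0.015067600645124912)
tip 39 [ 0.6124 -0.0314  0.101 ] ((0.611792266368866, -0.030897483229637146), 0.006620184518396854)
[-0.      0.0018  0.0686]
mark 27 ang 22.68297633960477 2.1684687638789293 r 0.02239346360807334 0.04415449980984465
```

View pics/w6.png

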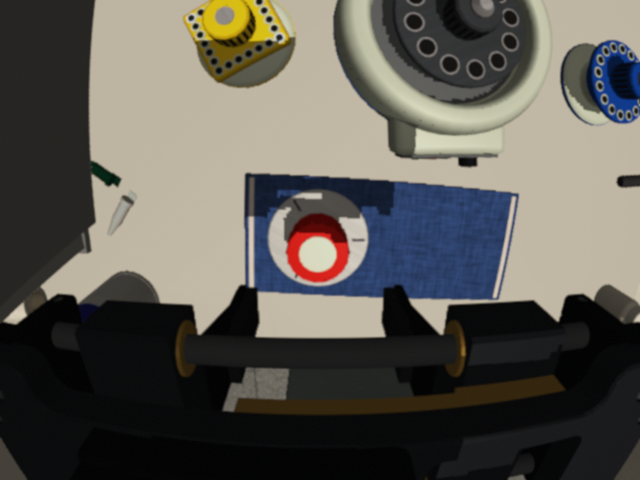

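Emit:
send_rows(
  deltas="-2 -1.5 30 0 0 0 0.7;0 0 35 0 0 0 0.7;0 0 30 0 0 0 0.7;0 0 16.5 0 0 0 0.7;0 0 0 0 0 0 0.7;0 0 0 0 0 0 0.55;0 0 0 0 0 0 0.4;0 0 0 0 0 0 0.4;0 0 0 0 0 0 0.4;0 0 0 0 0 0 0.4",
  newtons=20,
)

```text
time: 24.3
position: [0.4508, 0.0611, 0.0849]
tool_rot: [1.0, 0.0, 0.001, 0.0]
ft_force: [0.9, -0.4, 5.7]
grip_width: 0.0437
grip_force: 20.0
```

Emit:
send_rows(
  deltas="0 0 -10 0 0 0 0.4;0 0 -40 0 0 0 0.4;0 0 -45 0 0 0 0.4;0 0 -25 0 0 0 0.4;25 14 0 0 0 0 0.4;45 26 0 0 0 0 0.4;45 26 0 0 0 0 0.4;30 17 0 0 0 0 0.4;12 7 0 0 0 0 0.4;3.5 1.5 0 0 0 0 0.4",
)

```text
time: 25.55
position: [0.6101, -0.0302, 0.2039]
tool_rot: [1.0, -0.0, -0.001, -0.0]
ft_force: [0.6, 0.7, -0.4]
grip_width: 0.0439
grip_force: 20.0
```

Emit:
send_rows(
  deltas="0 0 0 0 0 0 0.4;0 0 0 0 0 0 0.4;0 0 0 0 0 0 0.4",
)

```text
time: 25.92
position: [0.6101, -0.0297, 0.2043]
tool_rot: [1.0, 0.0, -0.0, -0.0]
ft_force: [0.1, -0.1, -0.1]
grip_width: 0.0441
grip_force: 20.0
```

```bash
python3 - <<'E'
from h import *
c=cam('wrist','w7.png'); W=cloud(c,True); o=robot.get_obs(); print(o['position'],o['tool_rot'])
meas(W,[('flange',.612,-.03,.122,.135,.042),('rotordisc',.612,-.03,.066,.071,.046)])
redang(c,W,(.612,-.03),.018,.05,.06,.075,'mark')
E
```

```text
[ 0.6103 -0.0299  0.2043] [ 1.      0.0002 -0.0002 -0.0001]
flange 7109 [ 0.6324 -0.0298  0.1274] ((0.6109189391136169, -0.029848821461200714), 0.04033854603767395)
rotordisc 3802 [ 0.6405 -0.0301  0.0682] ((0.6148737072944641, -0.029703335836529732), 0.04499977082014084)
mark 186 ang 26.341312346954396 1.8460022783931411 r 0.027228175238920828 0.0458073241793346
```

View pics/w7.png

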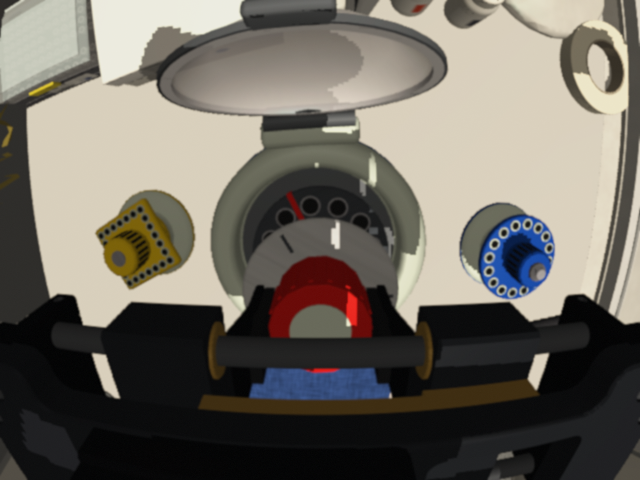

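Emit:
send_rows(
  deltas="1.2 0.6 10 0 0 0 0.4;0 0 12 0 0 0 0.4;0 0 12 0 0 0 0.4;0 0 10 0 0 0 0.4;0 0 5 0 0 0 0.4;0 0 3 0 0 0 0.4;0 0 1.5 0 0 0 0.4;0 0 0.5 0 0 0 0.4;0 0 0 0 0 0 0.4;0 0 0 0 0 0 0.4",
)

```text
time: 27.22
position: [0.6121, -0.0309, 0.1504]
tool_rot: [1.0, -0.0, 0.0, 0.0]
ft_force: [0.1, 0.8, -0.3]
grip_width: 0.0436
grip_force: 20.0
```

Emit:
send_rows(
  deltas="0 0 1 0 0 0 0.4;0 0 0.5 0 0 0 0.4;0 0 0 0 0 0 0.4",
)

```text
time: 27.6
position: [0.612, -0.0309, 0.1489]
tool_rot: [1.0, 0.0, 0.0, 0.0]
ft_force: [-0.4, -0.6, 1.9]
grip_width: 0.044
grip_force: 20.0
```

Contact at the expected height; release and rise.

Emit:
send_rows(
  deltas="0 0 0 0 0 0 0.55;0 0 0 0 0 0 0.65;0 0 0 0 0 0 0.7;0 0 -10 0 0 0 0.7;0 0 -45 0 0 0 0.7;0 0 -40 0 0 0 0.7;-50 0 0 0 0 0 0.7;-50 0 0 0 0 0 0.7;0 0 0 0 0 0 0.7;0 0 0 0 0 0 0.7",
)

```text
time: 28.85
position: [0.5131, -0.0313, 0.2446]
tool_rot: [1.0, -0.0, 0.002, 0.0]
ft_force: [0.7, -0.5, -0.5]
grip_width: 0.061
grip_force: 0.0
```

```bash
python3 - <<'E'
from h import *
c=cam('wrist','w8.png'); W=cloud(c,True); o=robot.get_obs(); print(o['position'],o['ft_force'])
meas(W,[('flange',.612,-.03,.070,.075,.043),('cap',.612,-.03,.10,.112,.03),('yplate',.61,.114,.038,.048,.06),('blue',.599,-.19,.040,.048,.05)])
m=(np.hypot(W[...,0]-.612,W[...,1]+.03)<.0385)&(W[...,2]>.066)&(W[...,2]<.078); p=W[m]
print(np.linalg.lstsq(np.c_[p[:,:2]-[.612,-.03],np.ones(len(p))],p[:,2],rcond=None)[0])
redang(c,W,(.612,-.03),.035,.05,.06,.071,'mark')
E
```

```text
[ 0.5137 -0.0314  0.2445] [-0.2111 -0.1589 -1.2044]
flange 5782 [ 0.6103 -0.0311  0.0719] ((0.6110338568687439, -0.032142918556928635), 0.04200452193617821)
cap 3916 [ 0.6126 -0.031   0.107 ] ((0.6128877997398376, -0.03113582544028759), 0.022935785353183746)
yplate 2737 [0.6085 0.1077 0.0439] ((0.6088302135467529, 0.11499267816543579), 0.0395059697329998)
blue 3439 [ 0.5994 -0.1832  0.0442] ((0.5995486378669739, -0.18967889249324799), 0.03677389398217201)
[-0.0019 -0.0009  0.0719]
mark 30 ang 26.460530566862857 1.37779404438833 r 0.04082167284412872 0.04596892719234797
```

View pics/w8.png

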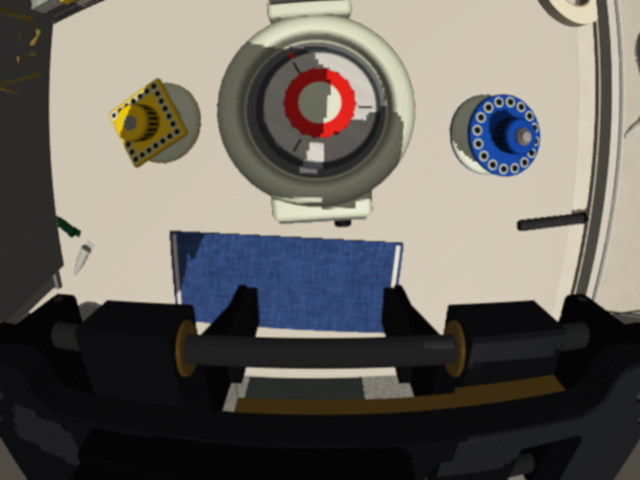

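Everything is in place: the lid's flange is flat at 0.072 m, as expected, and both rotors sit flat on their stands at (148,122) and (503,133). I'm handing it in.

```bash
python3 -c "
from rig import robot
print(robot.hand_in())"
```

```text
the job is handed in; nothing more can be done
None
```

The job is handed in at about 29 s: the yellow and blue rotors are on their stands, the black rotor is home on the drive with its mark over the pin, its lid is flat on top, and I kept clear of the bottles (no final position check on them).

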